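Lengthen the telescoping tool rest and lay the spatula in it

TASK

The telescoping tool rest on the bench has been left between two settings, too short for the lab spatula. Push its moving head outward until the sprung button pops up through the next hole of the outer tube, and not past that hole; then lay the spatula lengthwise in the two saddles, flat on their floors between the end plates, and let go. Leave the other things on the bench where they are.

Things in the scene. Friction and masses are not known exactly. Their poses are not given: they have to be found in the camera images.
- rest: Bolted-down telescoping tool rest: dark foot 70 x 165 mm; on it a level square grey outer tube, 26 mm, 157 mm long, top 43 mm above the bench; a dark grey plastic saddle at each end of the bar. Origin on the bench below the middle between the end plates as wanted; x across the bar, y along it towards the fixed saddle, z up. Nothing between the saddles stands above 49 mm.
- fixed_saddle (a point): Centre of the fixed saddle's floor, at y = +91.5 mm in the rest's frame, 70 mm above the bench. Both saddles are alike: a block 42 mm wide (x), 30 mm long (y), flat floor 70 mm up, a 6 mm cheek along each side up to 84 mm (30 mm clear between), a 6 mm end plate at the outer end up to 91 mm; open on top and towards the middle.
- moving_saddle (a point): Centre of the floor of the moving saddle (the head), on a steel inner tube that slides out of the outer tube's -y end. At y = -41.5 mm minus the head's joint value in the rest's frame; wanted at -91.5 mm. The clear length between the end plates is then 213 mm, and less by as much as the head stands short.
- head (a joint): How far the head is drawn out (m, towards the rest's -y). 0, 0.050, 0.100: button in the first, second (wanted), third hole. Starts at 0.010 to 0.030, button held under the tube wall. Stays where left; slides with 3 to 6 N. Pushed at 0.1 m/s or slower, the button pops up at the second hole and blocks the head firmly, with 2 mm play each way.
- button (a joint): How far the sprung button is pressed down, in m: 0 is fully up, 5 mm above the tube's top; about 0.008 while it is under the tube's wall. Spring 2 to 5 N.
- push_face (a point): Middle of the head's inner face: the upright flat face of its saddle block that looks to the rest's +y, 42 mm wide, 46 to 70 mm above the bench (this point 58 mm). Pushing it towards the rest's -y draws the head out. At y = -26.5 mm minus the head's joint value in the rest's frame; over the tube there are 95 to 120 mm free before the fixed saddle.
- button_top (a point): Top of the sprung button, a plain steel pin 11 mm across; it travels with the head, at y = +64 mm minus the head's joint value in the rest's frame; 48 mm above the bench when up.
- next_hole (a point): Centre of the wanted second hole, 15 mm across, in the top face of the outer tube (43 mm above the bench), at y = +14 mm in the rest's frame. The first hole is at y = +64 mm, the third at -36 mm.
- spatula: Lab spatula lying flat, 195 mm long, about 30 g: green round handle 12 mm thick from its own y = +8 to +98 mm (axis 6 mm up), thin shank, steel blade 16 mm wide, 3 mm thick from y = -57 to -98 mm. Origin at mid-length on the underside; y towards the handle's end, z up. Balances near y = +30 mm; grip it there across the handle from above. Either end may lie in either saddle.
- marker: Bystander: felt marker 134 mm long, 13 mm thick, lying flat; origin under its middle, y along it.
- forceps: Bystander: steel forceps 132 mm long, 10 mm high, lying flat; origin under the middle, y along them.
- petri_a: Bystander: lidded petri dish, 59 mm across, 15 mm high; origin under its middle.
- petri_b: Bystander: a second lidded petri dish, 59 mm across, 15 mm high; origin under its middle.

How it is judged:
By the outcome, as a careful person would: the job done as asked, in the order asked, and still so for the second after the job is handed in, with the robot touching nothing.
It also fails if it takes over 48 s, if anything falls off the work surface, if the arm or the gripper's body presses on something with over 40 N, if the wrist force passes 120 N, or if a joint passes its speed limit or range.

ROBOT

A 6-joint arm with a two-finger parallel gripper is mounted at the origin on a cart in front of the work surface, level with it; the furniture and walls round the work are solid. World frame = base frame: x ahead of the robot, y to its left, z up, the work surface at z = 0. Lengths are in m, angles in degrees, forces in N, time in s.
With the tool pointing down it reaches from about 0.375 to 0.9 m from the base axis. Payload 3.1 kg.
Tool frame: the origin (TCP) lies on the centre line of the jaws, within the pads' length; the fingertips stand 8 mm ahead of it and the grasp point (between the pads) lies 11 mm behind it; z points along the fingers, y is the line along which they close (so a half turn about z gives the same grasp; the last joint's range is limited). The gripper opens to 87 mm and grips with 3 to 60 N. Pads are 19 mm wide; open, the fingers measure 117 mm over their backs; the gripper's body (75 mm by 190 mm) begins 51 mm behind the grasp point.
Start: joints at [56.465, 30.224, 82.088, -0, 67.689, -10.227], TCP at [0.247, 0.574, 0.231] pointing down, gripper open.
Joint ranges: [-176.69, 176.69], [-43.24, 126.21], [12.49, 139.97], [-82, 262], [0, 151.66], [-163.58, 163.58]. Speed limits (degrees/s): [159.86, 159.86, 180, 180, 180, 180].

INTERFACE

Orientations are given as a 3x3 rotation matrix whose columns are the frame's x, y, z axes.
In Python, from rig import * gives the robot as it stands.
- The arm moves only by the tool step_arm, never from a script. Its argument "targets" is a list of rows, each a list of 5 numbers: the opening, from -1 (shut) to 1 (fully open), then the shift along the world's x, y, z normalised to -1 to 1, where 1 is 0.25 m, then the turn about the world's z normalised to -1 to 1, where 1 is 180 degrees. In form: [[fingers, x, y, z, turn], ...]. A call has 1 to 20 rows; each row is the pose to reach, as a shift and turn from the pose commanded when the call began, turning the shorter way round; what a row does not reach only later rows make up. A row lasts 1/10 s, in which the tool goes at most 50 mm and 8.59 degrees, less where a joint would pass 70% of its speed; a pose out of reach is approached as far as the arm can. A call with a number of a shift or a turn outside -1 to 1 is refused whole. A call with a gripper value outside its range is refused whole. The fingers move at their own pace and stop on an object; the grip force is fixed at half the most. Time passes only in rows, so rows that repeat a pose let the fingers close. It gives the time, the measured TCP pose, the force, the opening and the grip force at its end, in the units of the state.
- read_state(): the state, without advancing time (a new reading comes with each control period).
- capture(name): name is "side" or "top" or "wrist"; returns a dict with "color" (480x640x3 uint8, red, green, blue), "mtx" (3x3 intrinsics, pixels), "pose" (4x4, takes a point from camera to world coordinates). Camera axes: x right, y down, z forward; pixel columns grow to the right and rows downward; lengths in m; the calibration is good to about 2 mm. A picture is of the moment at which its call begins. There is no depth.
- hand_in(): hands the job in; it is judged then, once.
The state is a dict: "time_s": time; "joint_positions": joint angles; "qvel": joint speeds; "tau": joint torques, N m; "position": TCP position; "tcp_rot": TCP orientation; "force": force on the tool from outside, world axes, zero at the start; "moment": the same for the moment, N m; "opening": opening from 0.0 (shut) to 1.0 (fully open); "grasp_force": force on a finger pad.
Only numpy, scipy, OpenCV 4.12 (cv2) and the standard library are available. Lean on these libraries where they do the work, as an engineer would, in place of code of your own. Each camera call takes 0.05 s, during which the arm holds its last target. There are 200 camera calls.

## Working session

There is one attempt and no reset: what is moved stays moved. The work goes in short steps, Python scripts to look and compute and a tool call to move; the robot and the scene stay as the last step left them, time stands still between calls to the robot, and variables do not carry over. Pictures are saved under pics/ and viewed, at most 10 in all, crops included, and the job is handed in when it is done.

Besides the shell and the picture viewer there is one more tool, called after ">>>" by a JSON object that holds its "api" and its "payload". step_arm: Moves the arm, as the interface text tells. Scaled input: -1 to 1 covers 0.25 m each way for a shift and 180 degrees each way for a turn. Its arguments: {"type":"object","properties":{"targets":{"type":"array","items":{"type":"array","items":{"type":"number"}}}},"required":["targets"]}

```bash
mkdir -p pics; python3 - <<'E'
from rig import *
import cv2,numpy as np
s=read_state();print(s['time_s'],s['position'],s['tcp_rot'],s['opening'])
for n in('top','side'):
    c=capture(n);cv2.imwrite(f'pics/{n}0.png',c['color'][:,:,::-1]);np.savez(f'{n}0.npz',**c);print(n,c['mtx'].tolist(),c['pose'].round(3).tolist())
E
```

```text
0.0 [0.24685971 0.57339169 0.2295818 ] [[-9.18396366e-01  3.95659915e-01 -1.16053008e-03]
 [ 3.95661466e-01  9.18394623e-01 -1.82238015e-03]
 [ 3.44781814e-04 -2.13284434e-03 -9.99997666e-01]] 1.0024632739540562
top [[462.7778891785902, 0.0, 318.69578071548653], [0.0, 462.7778891785902, 250.82590389931383], [0.0, 0.0, 1.0]] [[-0.029, -0.982, 0.185, 0.369], [-0.999, 0.024, -0.025, 0.063], [0.02, -0.186, -0.982, 1.016], [0.0, 0.0, 0.0, 1.0]]
side [[612.4851526033153, 0.0, 316.06305965364606], [0.0, 612.4851526033153, 235.04725781092984], [0.0, 0.0, 1.0]] [[0.807, 0.394, -0.44, 1.148], [0.59, -0.554, 0.587, -0.752], [-0.012, -0.734, -0.68, 1.013], [0.0, 0.0, 0.0, 1.0]]
```

View pics/top0.png

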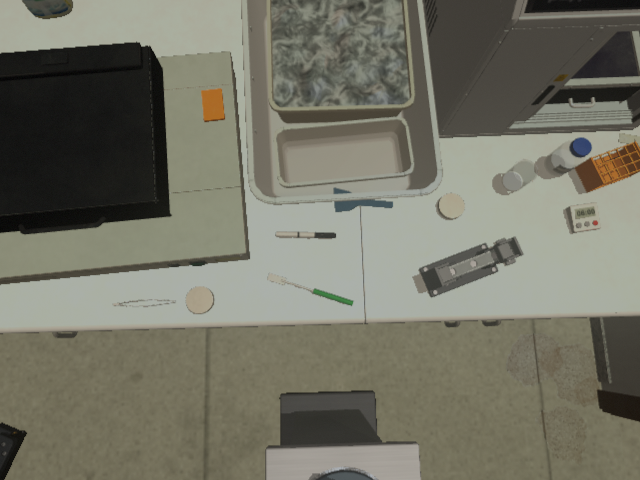

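View pics/side0.png

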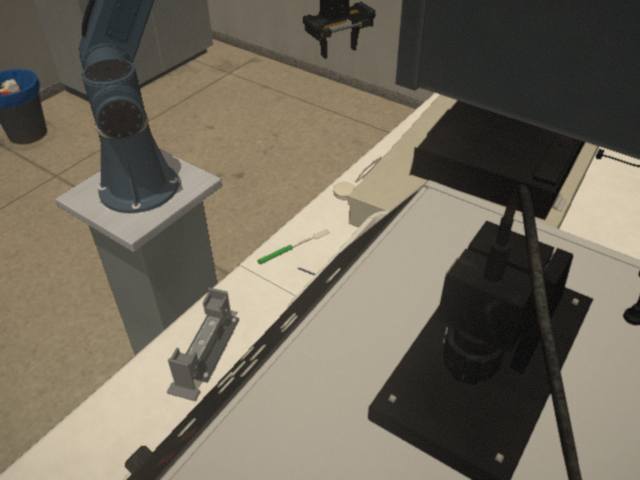

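The top view shows the rest at about (470,268), the spatula from (270,278) to (352,302) with its handle to the right, and the bystanders clear of both. In the side view the rest is at (205,345). I'll zoom in on the rest in both.

```bash
cat > h.py <<'E'
import numpy as np,cv2
def ray(c,u,v):
    d=np.linalg.inv(c['mtx'])@[u,v,1];return c['pose'][:3,3],c['pose'][:3,:3]@d
def onz(c,u,v,z):
    o,d=ray(c,u,v);return o+d*(z-o[2])/d[2]
def proj(c,p):
    q=np.linalg.inv(c['pose'])@np.append(p,1);q=c['mtx']@q[:3];return q[:2]/q[2]
E
python3 - <<'E'
import cv2,numpy as np
from h import *
a=cv2.imread('pics/top0.png')[228:303,408:528];b=cv2.imread('pics/side0.png')[284:404,160:250]
A=cv2.resize(a,None,fx=5,fy=5,interpolation=2);B=cv2.resize(b,None,fx=2.2,fy=3.125,interpolation=2)
B=cv2.resize(b,None,fx=3.1,fy=3.1,interpolation=2)
W=np.zeros((600,800,3),'u1');
A=cv2.resize(a,None,fx=4,fy=4,interpolation=2)
W[:300,:480]=A;W[:372,500:779]=B;cv2.imwrite('pics/z0.png',W)
c=np.load('top0.npz')
im=cv2.cvtColor(c['color'],cv2.COLOR_RGB2HSV)
m=cv2.inRange(im,(45,120,60),(80,255,255));m[:, :240]=0;m[:250]=0;m[320:]=0;m[:,400:]=0
p=np.argwhere(m)[:,::-1].astype(np.float32);print(len(p))
q=np.array([onz(c,u,v,.006)[:2] for u,v in p]);mu=q.mean(0);w,V=np.linalg.eigh(np.cov((q-mu).T));t=(q-mu)@V[:,1]
print(mu,V[:,1],np.degrees(np.arctan2(*V[::-1,1])),t.min(),t.max(),mu+V[:,1]*(t.min()+t.max())/2)
for u,v in((269,278),(352,302)):print(onz(c,u,v,.005))
# rest foot: dark
g=cv2.cvtColor(c['color'],cv2.COLOR_RGB2GRAY)[228:303,408:528];mm=(g<150).astype('u1')
cn=max(cv2.findContours(mm,0,2)[0],key=cv2.contourArea);print(cv2.minAreaRect(cn))
E
```

```text
113
[0.45700141 0.00833166] [0.33520143 0.94214649] 70.41521256020036 -0.04279153269768518 0.04401739393059132 [0.45720686 0.00890913]
[0.50157017 0.14750374 0.005     ]
[ 0.44417866 -0.03259306  0.005     ]
((59.714473724365234, 37.694374084472656), (32.77549743652344, 112.25479125976562), 68.74949645996094)
```

View pics/z0.png

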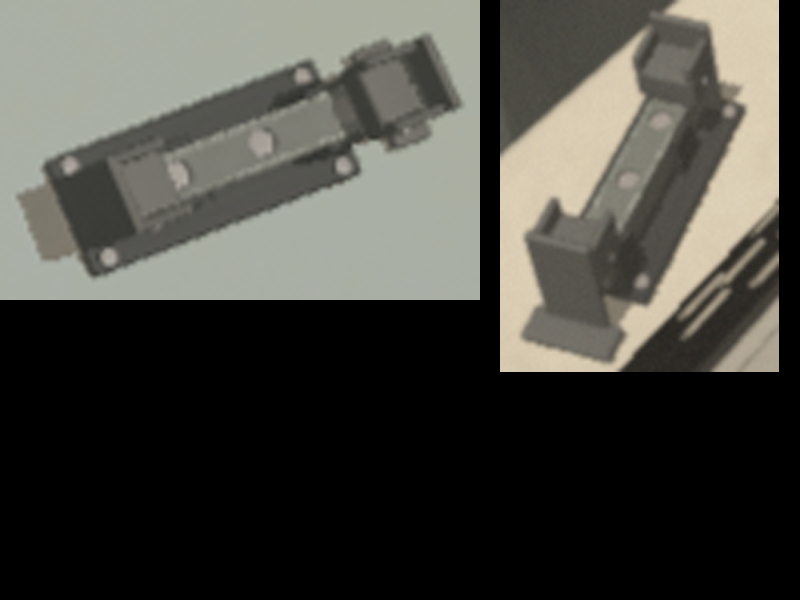

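```bash
python3 - <<'E'
import numpy as np
from h import *
c=dict(np.load('top0.npz'));s=dict(np.load('side0.npz'))
T=lambda u,v,z:onz(c,408+u/4,228+v/4,z)
S=lambda u,v,z:onz(s,160+(u-500)/3.1,284+v/3.1,z)
L=[('hole1',T(180,172,.043)),('hole2',T(262,140,.043)),('sL',T(135,190,.091)),('Lfloor in',T(195,187,.07)),('tube right bottom',T(345,110,.043)),('R floor in',T(366,100,.07)),('R plate top out',T(445,68,.091)),
('L plate top out',T(112,192,.091)),('footTL',T(45,160,.0)),('footBL',T(95,275,.0)),('footTR',T(315,60,.01)),('footBR',T(358,172,.01)),
('S hole far',S(660,120,.043)),('S hole near',S(628,180,.043)),('S near plate out',S(565,244,.091)),('S far plate top',S(682,22,.091)),('S far floor in',S(668,90,.07)),('S near floor in',S(583,218,.07))]
b=T(180,172,.043)
a=T(262,140,.043)-b;a/=np.linalg.norm(a);print(a)
for n,p in L:print(n,p.round(4),'along',(1000*(p-b)@a).round(1),'across',round(1000*np.cross(a,p-b)[2],1))
E
```

```text
[ 0.33342412 -0.94277694  0.        ]
hole1 [ 0.5014 -0.2476  0.043 ] along 0.0 across 0.0
hole2 [ 0.5175 -0.2933  0.043 ] along 48.4 across 0.0
sL [ 0.4863 -0.2087  0.091 ] along -41.8 across -1.3
Lfloor in [ 0.4897 -0.2462  0.07  ] along -5.3 across -10.6
tube right bottom [ 0.5327 -0.3397  0.043 ] along 97.2 across -1.2
R floor in [ 0.5332 -0.3402  0.07  ] along 97.8 across -0.9
R plate top out [ 0.5452 -0.3739  0.091 ] along 133.6 across -0.8
L plate top out [ 0.4855 -0.1969  0.091 ] along -53.1 across 2.0
footTL [ 0.5159 -0.1863  0.    ] along -53.0 across 34.2
footBL [ 0.4513 -0.2095  0.    ] along -52.7 across -34.5
footTR [ 0.567  -0.3393  0.01  ] along 108.3 across 31.3
footBR [ 0.5033 -0.3571  0.01  ] along 103.9 across -34.7
S hole far [ 0.5021 -0.2468  0.043 ] along -0.6 across 0.9
S hole near [ 0.5191 -0.2943  0.043 ] along 49.9 across 1.2
S near plate out [ 0.5527 -0.3722  0.091 ] along 134.6 across 6.9
S far plate top [ 0.4894 -0.2036  0.091 ] along -45.5 across 3.3
S far floor in [ 0.5072 -0.2397  0.07  ] along -5.5 across 8.1
S near floor in [ 0.5344 -0.3437  0.07  ] along 101.6 across -0.9
```

The left saddle is the fixed one: its measured offsets from the visible holes match the 64 and 14 mm holes. The head is on the right, towards world -y, drawn out about 12 mm. I'll travel to above the rest with the fingers shut.

>>> {"api": "step_arm", "payload": {"targets": [[-1, 0.312, -1, 0, -0.262], [-1, 0.312, -1, 0, -0.262], [-1, 0.312, -1, 0, -0.262], [-1, 0.312, -1, 0, -0.262], [-1, 0.312, -1, 0, -0.262], [-1, 0.312, -1, 0, -0.262]]}}

```text
time_s: 0.7
position: [0.3252, 0.3198, 0.2302]
tcp_rot: [[-0.327, 0.945, -0.002], [0.945, 0.327, -0.003], [-0.002, -0.003, -1.0]]
force: [0.2, 0.0, 0.2]
opening: 0.54
grasp_force: 0.0
```

>>> {"api": "step_arm", "payload": {"targets": [[-1, 0.312, -1, 0, 0], [-1, 0.312, -1, 0, 0], [-1, 0.312, -1, 0, 0], [-1, 0.312, -1, 0, 0], [-1, 0.312, -1, 0, 0], [-1, 0.312, -1, 0, 0]]}}

```text
time_s: 1.3
position: [0.4053, 0.0699, 0.2307]
tcp_rot: [[-0.329, 0.944, 0.002], [0.944, 0.329, -0.001], [-0.002, 0.001, -1.0]]
force: [0.5, 0.9, 1.1]
opening: 0.028
grasp_force: 0.0
```

>>> {"api": "step_arm", "payload": {"targets": [[-1, 0.312, -1, 0, 0], [-1, 0.312, -1, 0, 0], [-1, 0.312, -1, 0, 0], [-1, 0.312, -1, 0, 0], [-1, 0.312, -1, 0, 0], [-1, 0.312, -1, 0, 0]]}}

```text
time_s: 1.9
position: [0.4836, -0.1808, 0.2306]
tcp_rot: [[-0.331, 0.944, 0.003], [0.944, 0.331, -0.003], [-0.004, 0.002, -1.0]]
force: [-0.1, -0.1, -0.7]
opening: 0.004
grasp_force: 0.0
```

```bash
python3 - <<'E'
from rig import *
import cv2,numpy as np
c=capture('wrist');cv2.imwrite('pics/w1.png',c['color'][:,:,::-1]);np.savez('w1.npz',**c)
print(c['pose'].round(3).tolist(),c['mtx'][0])
from h import *
for y in(64,14,-36):print(proj(c,[.523-.333*y/1e3,-.307+.943*y/1e3,.043]))
E
```

```text
[[0.944, 0.318, 0.087, 0.46], [0.33, -0.912, -0.242, -0.118], [0.002, 0.257, -0.966, 0.385], [0.0, 0.0, 0.0, 1.0]] [343.45880161   0.         320.85903834]
[317.47859583 286.61719345]
[317.73424105 329.10860231]
[317.97307358 368.80553442]
```

View pics/w1.png

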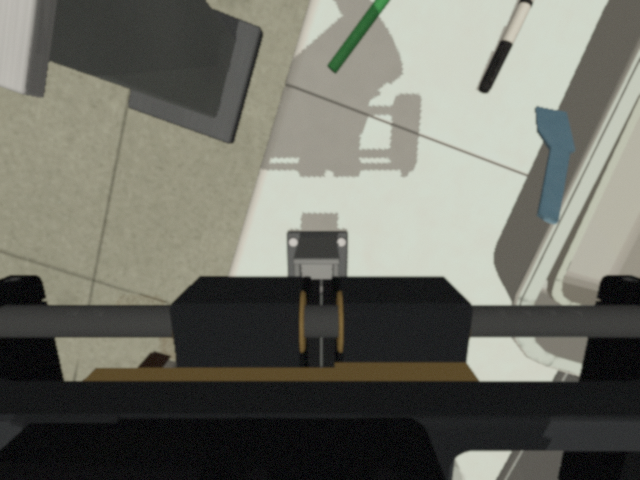

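The wrist camera looks towards the rest's +y, and only the far foot end shows, at (318,250). The line of the rest matches sideways. I'll go past it to see the whole rest.

>>> {"api": "step_arm", "payload": {"targets": [[-1, 0.332, -1, 0, 0], [-1, 0.332, -1, 0, 0], [-1, 0.332, -1, 0, 0], [-1, 0.332, -1, 0, 0], [-1, 0.332, -1, 0, 0], [-1, 0.332, -1, 0, 0], [-1, 0.332, -1, 0, 0]]}}

```text
time_s: 2.65
position: [0.5646, -0.426, 0.2293]
tcp_rot: [[-0.334, 0.943, -0.001], [0.943, 0.334, 0.001], [0.002, -0.0, -1.0]]
force: [-0.2, 0.9, -0.5]
opening: 0.009
grasp_force: 0.0
```

```bash
python3 - <<'E'
from rig import *
import cv2,numpy as np
c=capture('wrist');np.savez('w2.npz',**c)
x=c['color'][120:360,200:440,::-1];cv2.imwrite('pics/w2.png',cv2.resize(x,None,fx=2.5,fy=2.5,interpolation=2))
from h import *
for y in(64,14,-36):print((proj(c,[.523-.333*y/1e3,-.307+.943*y/1e3,.043])-[200,120])*2.5)
E
```

```text
[ 307.48235456 -274.34855105]
[ 307.2858587  -117.18481142]
[307.10463172  27.76638958]
```

View pics/w2.png

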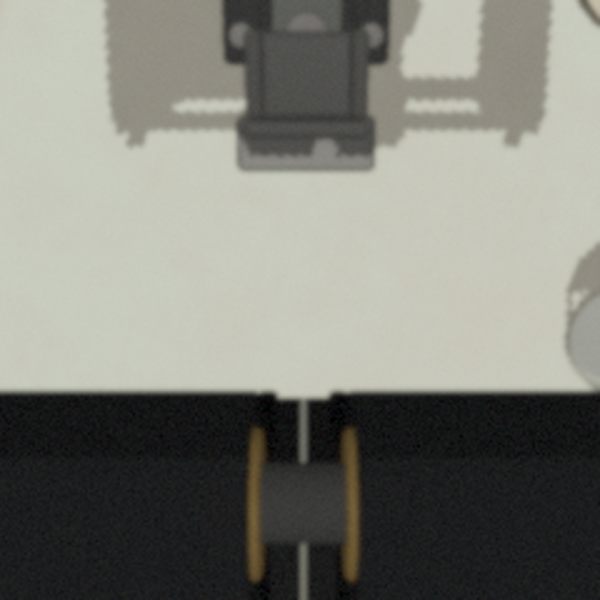

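```bash
python3 - <<'E'
import cv2,numpy as np
from h import *
c=dict(np.load('w2.npz'))
x=c['color'][0:200,220:420,::-1];cv2.imwrite('pics/w3.png',cv2.resize(x,None,fx=3,fy=3,interpolation=2))
O=np.array([.523,-.307,0]);a=np.array([.333,-.943,0])
for v,z in((30,.07),(118,.091),(133,.091)):
  p=onz(c,200+305/2.5,120+v/2.5,z);print(v,-1000*(p-O)@a)
E
```

```text
30 -38.60426563196842
118 -67.86300744984612
133 -72.75256643424936
```

View pics/w3.png

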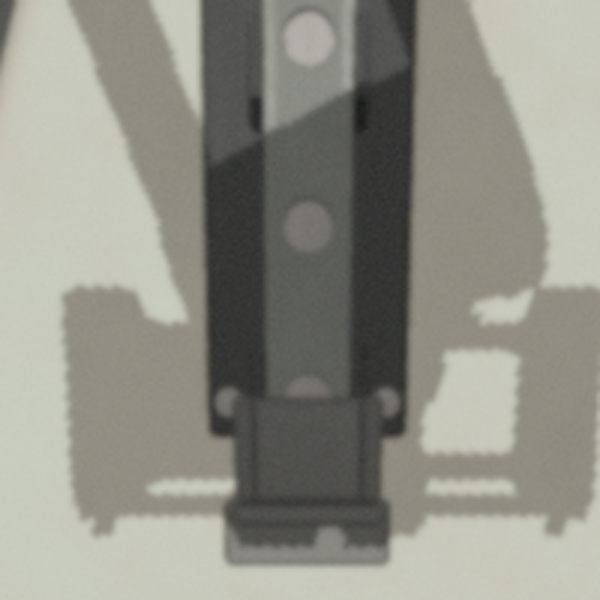

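The head stands about 13 mm out. The second hole is at crop (308,225), and the third is just at the head's edge, as predicted. I'll move back between the saddles and go down.

>>> {"api": "step_arm", "payload": {"targets": [[-1, -0.187, 0.532, 0, 0], [-1, -0.187, 0.532, 0, 0], [-1, -0.187, 0.532, 0, 0], [-1, -0.187, 0.532, 0, 0], [-1, -0.187, 0.532, -0.2, 0], [-1, -0.187, 0.532, -0.35, 0], [-1, -0.187, 0.532, -0.5, 0], [-1, -0.187, 0.532, -0.6, 0], [-1, -0.187, 0.532, -0.677, 0], [-1, -0.187, 0.532, -0.677, 0]]}}

```text
time_s: 3.7
position: [0.5156, -0.2898, 0.0589]
tcp_rot: [[-0.336, 0.942, -0.005], [0.942, 0.336, 0.005], [0.006, -0.003, -1.0]]
force: [-0.4, 0.4, -0.1]
opening: 0.003
grasp_force: 0.0
```

>>> {"api": "step_arm", "payload": {"targets": [[-1, 0.0133, -0.0377, 0, 0], [-1, 0.0266, -0.0754, 0, 0], [-1, 0.04, -0.1132, 0, 0], [-1, 0.0533, -0.1509, 0, 0], [-1, 0.06, -0.1697, 0, 0], [-1, 0.0666, -0.1886, 0, 0], [-1, 0.0733, -0.2075, 0, 0], [-1, 0.08, -0.2263, 0, 0], [-1, 0.0866, -0.2452, 0, 0], [-1, 0.0932, -0.264, 0, 0]]}}

```text
time_s: 4.7
position: [0.5399, -0.3573, 0.0613]
tcp_rot: [[-0.334, 0.943, -0.002], [0.942, 0.334, 0.004], [0.004, -0.001, -1.0]]
force: [-0.7, 4.8, 3.1]
opening: -0.002
grasp_force: 2.5
```

>>> {"api": "step_arm", "payload": {"targets": [[-1, 0.0053, -0.0151, 0, 0], [-1, 0.01, -0.0283, 0, 0], [-1, 0.0133, -0.0377, 0, 0], [-1, 0.016, -0.0453, 0, 0]]}}

```text
time_s: 5.1
position: [0.5445, -0.3704, 0.0612]
tcp_rot: [[-0.334, 0.943, -0.001], [0.943, 0.334, 0.001], [0.001, -0.0, -1.0]]
force: [-2.1, 6.3, 4.8]
opening: 0.005
grasp_force: 3.0
```

>>> {"api": "step_arm", "payload": {"targets": [[-1, 0.0026, -0.0075, 0, 0], [-1, 0.0026, -0.0075, 0, 0]]}}

```text
time_s: 5.3
position: [0.5446, -0.3705, 0.0612]
tcp_rot: [[-0.334, 0.943, -0.002], [0.943, 0.334, 0.004], [0.005, -0.001, -1.0]]
force: [-2.0, 7.1, 5.4]
opening: 0.009
grasp_force: 3.6
```

>>> {"api": "step_arm", "payload": {"targets": [[-1, 0.0026, -0.0075, 0, 0], [-1, 0.0026, -0.0075, 0, 0]]}}

```text
time_s: 5.5
position: [0.5446, -0.3706, 0.0612]
tcp_rot: [[-0.334, 0.943, -0.004], [0.943, 0.334, 0.007], [0.008, -0.002, -1.0]]
force: [-3.2, 9.8, 6.5]
opening: 0.007
grasp_force: 5.2
```

>>> {"api": "step_arm", "payload": {"targets": [[-1, 0.0026, -0.0075, 0, 0], [-1, 0.0053, -0.015, 0, 0]]}}

```text
time_s: 5.7
position: [0.5446, -0.3708, 0.0611]
tcp_rot: [[-0.334, 0.943, -0.008], [0.943, 0.334, 0.014], [0.016, -0.003, -1.0]]
force: [-5.7, 19.2, 14.1]
opening: 0.01
grasp_force: 9.7
```

>>> {"api": "step_arm", "payload": {"targets": [[-1, -0.02, 0.0566, 0, 0], [-1, -0.05, 0.15, 0, 0], [-1, -0.05, 0.15, 0.2, 0], [-1, -0.05, 0.15, 0.6, 0], [-1, -0.05, 0.15, 0.68, 0], [-1, -0.2, 0.65, 0.68, 0], [-1, -0.25, 1, 0.68, 0], [-1, -0.25, 1, 0.68, 0], [-1, -0.25, 1, 0.68, 0], [-1, -0.25, 1, 0.68, 0]]}}

```text
time_s: 6.7
position: [0.484, -0.125, 0.2318]
tcp_rot: [[-0.337, 0.942, 0.001], [0.942, 0.337, -0.0], [-0.001, 0.001, -1.0]]
force: [-0.3, -0.5, -0.7]
opening: 0.004
grasp_force: 0.0
```

```bash
python3 - <<'E'
from rig import *
import cv2,numpy as np
c=capture('top');np.savez('top1.npz',**c);a=c['color'][:,:,::-1]
s=capture('side');b=s['color'][:,:,::-1]
W=np.zeros((600,800,3),'u1')
W[:300,:480]=cv2.resize(a[228:303,408:528],None,fx=4,fy=4,interpolation=2);W[:372,500:779]=cv2.resize(b[284:404,160:250],None,fx=3.1,fy=3.1,interpolation=2)
W[310:590,:480]=cv2.resize(a[250:320,250:370],None,fx=4,fy=4,interpolation=2)
cv2.imwrite('pics/z1.png',W);print(read_state()['position'])
E
```

```text
[ 0.48505728 -0.12641404  0.231938  ]
```

View pics/z1.png

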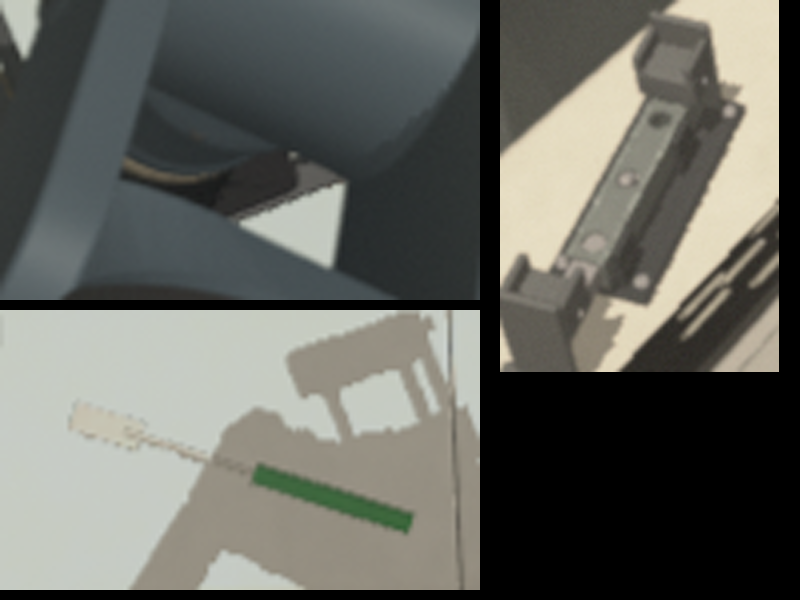

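The button now stands in the second hole, at (627,178) in the side crop. The first hole is dark and the head stayed put at 19 N. Next is the spatula, handle from (255,470) to (410,522) in the lower crop.

>>> {"api": "step_arm", "payload": {"targets": [[0, -0.08, 0.628, 0, -0.217], [0, -0.08, 0.628, 0, -0.217], [0, -0.08, 0.628, 0, -0.217], [0, -0.08, 0.628, -0.2, -0.217], [0, -0.08, 0.628, -0.4, -0.217], [0, -0.08, 0.628, -0.6, -0.217], [0, -0.08, 0.628, -0.7, -0.217], [0, -0.08, 0.628, -0.8, -0.217], [0, -0.08, 0.628, -0.84, -0.217], [0, -0.08, 0.628, -0.86, -0.217], [0, -0.08, 0.628, -0.88, -0.217], [0, -0.08, 0.628, -0.884, -0.217], [0, -0.08, 0.628, -0.884, -0.217], [0, -0.08, 0.628, -0.884, -0.217]]}}

```text
time_s: 8.2
position: [0.4655, 0.0291, 0.0111]
tcp_rot: [[0.334, 0.943, 0.002], [0.943, -0.334, -0.0], [0.0, 0.002, -1.0]]
force: [-0.8, -1.1, -0.1]
opening: 0.5
grasp_force: 0.0
```

```bash
python3 - <<'E'
from rig import *
import cv2,numpy as np
c=capture('side');np.savez('s2.npz',**c);a=c['color'][180:300,230:370,::-1]
w=capture('wrist');b=w['color'][:,:,::-1]
W=np.zeros((600,800,3),'u1');W[:300,:350]=cv2.resize(a,None,fx=2.5,fy=2.5,interpolation=2);W[:300,360:760]=cv2.resize(b,(400,300));cv2.imwrite('pics/z2.png',W)
E
```

```text
(no output)
```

View pics/z2.png

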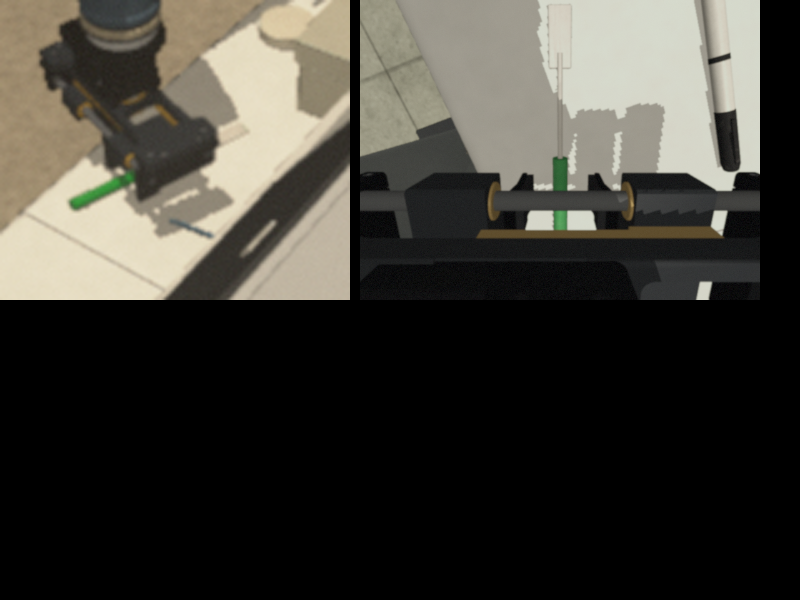

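The handle is centred between the fingers and the spatula is upright in the wrist view, with the handle starting at (560,157) and the blade tip at (560,3). I'll close and lift.

>>> {"api": "step_arm", "payload": {"targets": [[-1, 0, 0, 0, 0], [-1, 0, 0, 0, 0], [-1, 0, 0, 0, 0], [-1, 0, 0, 0, 0], [-1, 0, 0, 0, 0], [-1, 0, 0, 0, 0], [-1, 0, 0, 0, 0], [-1, 0, 0, 0.1, 0], [-1, 0, 0, 0.3, 0], [-1, 0, 0, 0.5, 0], [-1, 0, 0, 0.56, 0], [-1, 0, 0, 0.56, 0], [-1, 0, 0, 0.56, 0]]}}

```text
time_s: 9.6
position: [0.4644, 0.0292, 0.15]
tcp_rot: [[0.334, 0.942, -0.001], [0.942, -0.334, 0.0], [-0.0, -0.001, -1.0]]
force: [0.6, -0.4, 0.3]
opening: 0.126
grasp_force: 30.0
```

```bash
python3 - <<'E'
from rig import *
import cv2,numpy as np
from h import *
w=capture('wrist');s=read_state()
im=cv2.cvtColor(w['color'],cv2.COLOR_RGB2HSV);m=cv2.inRange(im,(45,100,30),(85,255,255))
v,u=np.nonzero(m);print(v.min(),u[v==v.min()].mean(),s['opening'],s['position'])
g=w['color'][:,300:345].astype(int).sum(2);cv2.imwrite('pics/w4.png',cv2.resize(w['color'][:300,220:420,::-1],None,fx=2,fy=2))
h=s['tcp_rot'][:,0]*-1;P=s['position'];print('toolx',s['tcp_rot'][:,0])
z=P[2]+.001
p=onz(w,u[v==v.min()].mean(),v.min(),z);print('handle start along',1000*(p-P)@s['tcp_rot'][:,0],'side',1000*(p-P)@s['tcp_rot'][:,1])
E
```

```text
252 320.5 0.12249696754175382 [0.4638493  0.02932006 0.14923987]
toolx [ 3.34302985e-01  9.42465564e-01 -4.18327428e-04]
handle start along 23.170093619976825 side 0.5366613554954301
```

View pics/w4.png

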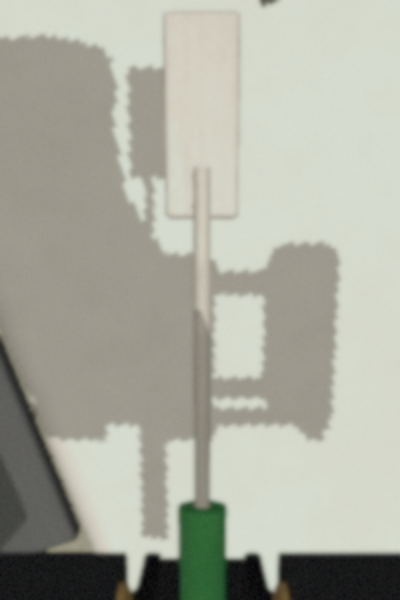

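The spatula is held level, straight and centred, with the TCP at its y of about +31 mm. I'll carry it over the rest.

>>> {"api": "step_arm", "payload": {"targets": [[-1, 0.02, -0.12, 0, 0.03], [-1, 0.04, -0.24, 0, 0.07], [-1, 0.06, -0.36, 0, 0.11], [-1, 0.08, -0.48, 0, 0.15], [-1, 0.1, -0.6, 0, 0.19], [-1, 0.12, -0.7, 0, 0.217], [-1, 0.14, -0.8, 0, 0.217], [-1, 0.14, -0.8, 0, 0.217]]}}

```text
time_s: 10.45
position: [0.5004, -0.1738, 0.1482]
tcp_rot: [[-0.331, 0.944, -0.001], [0.944, 0.331, -0.0], [0.0, -0.001, -1.0]]
force: [0.2, -1.0, -0.5]
opening: 0.126
grasp_force: 30.0
```

>>> {"api": "step_arm", "payload": {"targets": [[-1, 0.03, -0.13, 0, 0], [-1, 0.06, -0.27, 0, 0], [-1, 0.09, -0.41, 0, 0], [-1, 0.115, -0.55, 0, 0], [-1, 0.13, -0.63, 0, 0], [-1, 0.136, -0.663, 0, 0], [-1, 0.136, -0.663, 0, 0], [-1, 0.136, -0.663, 0, 0], [-1, 0.136, -0.663, 0, 0]]}}

```text
time_s: 11.35
position: [0.5334, -0.3345, 0.1498]
tcp_rot: [[-0.336, 0.942, -0.002], [0.942, 0.336, 0.002], [0.002, -0.001, -1.0]]
force: [0.4, -0.5, 0.5]
opening: 0.127
grasp_force: 30.0
```

```bash
python3 - <<'E'
from rig import *
import cv2,numpy as np
from h import *
w=capture('wrist');s=read_state();P=s['position'];print(P,s['tcp_rot'][:,0])
O=np.array([.523,-.307,0]);a=np.array([.333,-.943,0]);print('rest y',-1000*(P-O)@a,'cross',1000*np.cross(a,P-O)[2])
c=capture('side');W=np.zeros((600,800,3),'u1')
W[:500,:400]=cv2.resize(w['color'][:250,220:420,::-1],None,fx=2,fy=2);W[:480,420:780]=cv2.resize(c['color'][284:404,160:250,::-1],None,fx=4,fy=4)
cv2.imwrite('pics/z3.png',W)
print([proj(w,O-a*y/1e3+[0,0,.07]) for y in(76.5,91.5,100.5)])
E
```

```text
[ 0.5336284  -0.33479595  0.15004948] [-0.33561565  0.94199768  0.00158363]
rest y -29.75083589498577 cross 0.7665347057008199
[array([322.55188121,  92.52253836]), array([322.62657162,  66.45353467]), array([322.67266609,  50.36529984])]
```

View pics/z3.png

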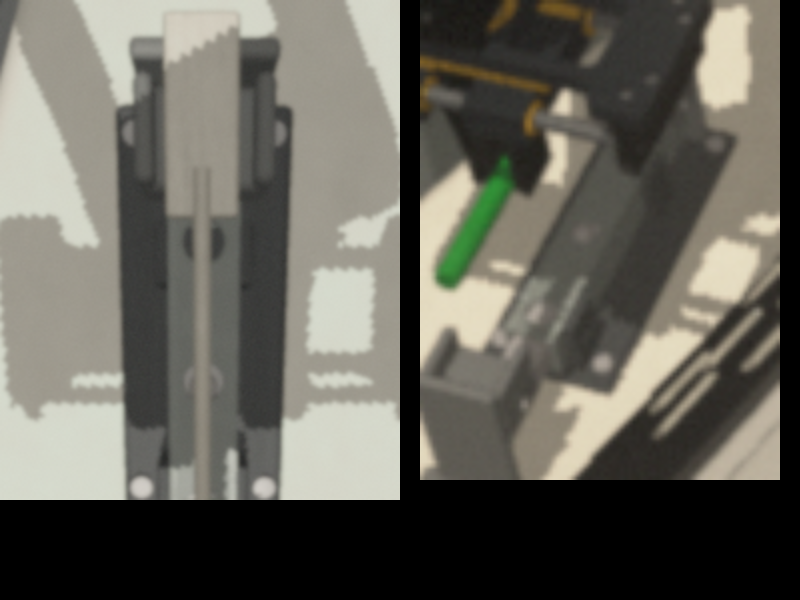

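The spatula is lined up over the fixed saddle: the blade's centre is at x=202 and the saddle's centre at 205 in the left crop. I'll lower it.

>>> {"api": "step_arm", "payload": {"targets": [[-1, 0.0016, -0.0045, -0.08, 0], [-1, 0.0016, -0.0045, -0.15, 0], [-1, 0.0016, -0.0045, -0.2, 0], [-1, 0.0016, -0.0045, -0.23, 0], [-1, 0.0016, -0.0045, -0.25, 0], [-1, 0.0016, -0.0045, -0.26, 0], [-1, 0.0016, -0.0045, -0.27, 0], [-1, 0.0016, -0.0045, -0.275, 0], [-1, 0.0016, -0.0045, -0.278, 0], [-1, 0.0016, -0.0045, -0.278, 0], [-1, 0.0016, -0.0045, -0.278, 0]]}}

```text
time_s: 12.55
position: [0.5344, -0.3378, 0.081]
tcp_rot: [[-0.334, 0.942, 0.0], [0.942, 0.334, -0.0], [-0.0, 0.0, -1.0]]
force: [1.3, -0.1, 0.0]
opening: 0.127
grasp_force: 30.0
```

>>> {"api": "step_arm", "payload": {"targets": [[-1, 0, 0, -0.003, 0], [-1, 0, 0, -0.004, 0], [-1, 0, 0, -0.004, 0]]}}

```text
time_s: 12.85
position: [0.5345, -0.3379, 0.0802]
tcp_rot: [[-0.334, 0.942, 0.0], [0.942, 0.334, -0.0], [-0.001, 0.0, -1.0]]
force: [-0.2, 0.0, 2.7]
opening: 0.128
grasp_force: 30.0
```

Contact at 2.7 N, so I'll open gently, then go straight up and away.

>>> {"api": "step_arm", "payload": {"targets": [[-0.6, 0, 0, 0, 0], [-0.5, 0, 0, 0, 0], [-0.3, 0, 0, 0, 0], [0, 0, 0, 0, 0], [0, 0, 0, 0, 0], [0, 0, 0, 0.05, 0], [0, 0, 0, 0.15, 0], [0, 0, 0, 0.3, 0], [0, 0, 0, 0.5, 0], [0, 0, 0, 0.6, 0], [0, 0, 0, 0.6, 0]]}}

```text
time_s: 13.95
position: [0.5368, -0.3397, 0.2361]
tcp_rot: [[-0.334, 0.942, 0.009], [0.942, 0.334, -0.008], [-0.01, 0.006, -1.0]]
force: [-0.4, 0.9, 0.8]
opening: 0.504
grasp_force: 0.0
```

>>> {"api": "step_arm", "payload": {"targets": [[0, -0.1, 0.2, 0, 0], [0, -0.2, 0.4, 0, 0], [0, -0.3, 0.6, 0, 0], [0, -0.4, 0.8, 0, 0], [0, -0.4, 1, 0, 0], [0, -0.4, 1, 0, 0], [0, -0.4, 1, 0, 0]]}}

```text
time_s: 14.65
position: [0.4319, -0.0843, 0.2293]
tcp_rot: [[-0.338, 0.941, -0.003], [0.941, 0.338, 0.002], [0.003, -0.002, -1.0]]
force: [0.8, 0.1, -0.1]
opening: 0.495
grasp_force: 0.0
```

>>> {"api": "step_arm", "payload": {"targets": [[0, 0, 0.2, 0, 0], [0, 0, 0.4, 0, 0], [0, 0, 0.6, 0, 0], [0, 0, 0.8, 0, 0], [0, 0, 1, 0, 0], [0, 0, 1, 0, 0], [0, 0, 1, 0, 0]]}}

```text
time_s: 15.35
position: [0.4346, 0.1627, 0.2294]
tcp_rot: [[-0.337, 0.941, -0.0], [0.941, 0.337, -0.001], [-0.001, -0.001, -1.0]]
force: [-0.4, -1.3, 0.5]
opening: 0.497
grasp_force: 0.0
```

```bash
python3 - <<'E'
from rig import *
import cv2,numpy as np
from h import *
O=np.array([.523,-.307,0]);a=np.array([.333,-.943,0])
for n in('top','side'):
  c=capture(n);cv2.imwrite(f'pics/end_{n}.png',c['color'][:,:,::-1])
  im=cv2.cvtColor(c['color'],cv2.COLOR_RGB2HSV);m=cv2.inRange(im,(45,100,40),(85,255,255))
  k,L,st,ce=cv2.connectedComponentsWithStats(m)
  for i in range(1,k):
    if st[i,4]<30: continue
    v,u=np.nonzero(L==i);q=np.array([onz(c,x,y,.077) for x,y in zip(u,v)])
    if abs(q.mean(0)-O).max()>.3: continue
    yy=-1000*(q-O)@a;xx=1000*np.cross(a,q-O)[:,2];f=np.polyfit(yy,xx,1)
    print(n,st[i],'y',yy.min(),yy.max(),'x',xx.min(),xx.max(),'slope',f[0])
# bystander check: difference from the first top view on the bench
c=capture('top');d=np.load('top0.npz')['color']
s=cv2.absdiff(c['color'],d).max(2)
for n,(u,v) in dict(marker=(305,235),forceps=(145,302),pa=(200,300),pb=(451,206)).items():print(n,(s[v-15:v+15,u-35:u+35]>40).sum())
print(read_state()['force'],read_state()['time_s'])
E
```

```text
top [490 240  40  18 175] y -99.59855838584872 -10.15057109467056 x -5.523135117250992 3.671749870255602 slope 1.3334207408932095e-05
side [170 339  26  41 236] y -100.12099973599028 -6.41451338365551 x -6.776311691043146 4.493394011604264 slope -0.0038412172400827758
marker 0
forceps 1061
pa 2096
pb 0
[-0.03880506  0.30440838  0.07642552] 15.5
```

Both views agree: the handle runs from y = -99 to -9 mm in the rest's frame, straight, and at the height of the saddle floors. The image differences at the forceps and petri dish are most likely the arm in front of them; the arm never went down near either.

```bash
python3 -c "
from rig import *
print(hand_in())"
```

```text
the job is handed in; nothing more can be done
None
```

The job is handed in at 15.5 s: the head is pushed out with its button up in the second hole, the spatula lies flat in both saddles and is released, and nothing else on the bench was touched.

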